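# Hang a sample board on the studio rail and park it in the notch

## Robot

A 6-joint arm with a two-finger parallel gripper is mounted at the origin on the work surface. World frame = base frame: x ahead of the robot, y to its left, z up, the work surface at z = 0. Lengths are in m, angles in rad, forces in N, time in s.
With the tool pointing down it reaches from about 0.375 to 0.975 m from the base axis. Payload 3.8 kg.
Tool frame: the origin (TCP) lies on the mounting face of the last link; the fingertips stand 173 mm ahead of it and the grasp point (between the pads) lies 155 mm ahead of it; z points along the fingers, y is the line along which they close (so a half turn about z gives the same grasp; the last joint's range is limited). The gripper opens to 85 mm and grips with 20 to 120 N. Pads are 22 mm wide; open, the fingers measure 114 mm over their backs; the gripper's body (76 mm by 85 mm) begins 54 mm behind the grasp point. The pads swing forward as they close: fully open they stand 13 mm farther back than shut.
Start: joints at [-1.172, 0.264, 1.604, -0, 1.274, -0.037], TCP at [0.285, -0.612, 0.405] pointing down, gripper open.
Joint ranges: [-2.63, 2.63], [-0.94, 2.18], [0.31, 2.57], [-1.31, 4.45], [0, 2.66], [-2.55, 2.55]. Speed limits (rad/s): [2.57, 2.57, 3.14, 3.14, 3.14, 3.14].

## Interface

Orientations are given as a 3x3 rotation matrix whose columns are the frame's x, y, z axes.
In Python, from cell import sense, camera, calibration, hand_in gives the robot as it stands.
- The arm moves only by the tool jog_arm, never from a script. Its arguments are lists of equal length, an entry for each row: "translation": the shift along the tool's x, y, z in m, a list of three; "delta_rot": the turn, a rotation vector about the tool's x, y, z in degrees, a list of three. A call has exactly 8 rows; each row shifts and turns the commanded pose from where the row before left it, along the tool's axes as they then stand; what a row does not reach is not made up. A row lasts 1/10 s, in which the tool goes at most 50 mm and 8.59 degrees, less where a joint would pass 70% of its speed; a pose out of reach is approached as far as the arm can. A call is refused whole if a number of a shift passes 0.05 or a number of a turn 8.59, either way. A call with a gripper value outside its range is refused whole. "fingers" is the finger opening in m, from 0 to 0.0854, set as the call begins (left out, the last holds). The fingers move at their own pace and stop on an object; "force" is the grip in N (left out, the last holds). Time passes only in rows, so rows that do not move let the fingers close, or fill a call up. It gives the time, the measured TCP pose, the force, the opening and the grip force at its end, in the units of the state.
- sense(): the state, without advancing time (a new reading comes with each control period).
- camera(name): name is "scene" or "top"; returns the picture (400x640x3 uint8, red, green, blue); there is no depth.
- calibration(name): a dict with "camera_matrix" (3x3 intrinsics, pixels), "pose" (4x4, takes a point from camera to world coordinates). Camera axes: x right, y up, looking along -z (the intrinsics and any distortion apply to the point x, -y, -z); pixel columns grow to the right and rows downward; lengths in m; the calibration is good to about 2 mm. A picture is of the moment at which its call begins. calibration takes no time and is no camera call.
- hand_in(): hands the job in; it is judged then, once.
The state is a dict: "time": time; "q": joint angles; "joint_vel": joint speeds; "joint_torque": joint torques, N m; "tcp_pos": TCP position; "eef_rot": TCP orientation; "wrist_force": force on the tool from outside, world axes, zero at the start; "torque": the same for the moment, N m; "opening": finger opening in m; "grip_force": force on a finger pad.
Only numpy, scipy, OpenCV 4.12 (cv2) and the standard library are available. Lean on these libraries where they do the work, as an engineer would, in place of code of your own. Each camera call takes 0.05 s, during which the arm holds its last target. There are 200 camera calls.

## Task

Take the material sample board out of its wooden block, hook it onto the metal bar of the sample stand close to the stand's left-hand post (left as seen from the robot), then slide it along the bar to the right until its hook drops into the notch in the bar's top edge. Do not lift it over the right-hand part of the bar to set it straight into the notch. Steady it and leave it hanging still and upright in the notch, and do not disturb the bottle, the eraser or the white card model.

Things in the scene. Friction and masses are not known exactly. Their poses are not given: they have to be found in the camera images.
- hanger: Sample board: plywood hook, 14 mm thick, on a white board with four chips; 0.16 to 0.28 kg. Starts upright in the block; once hung it rocks for seconds if let go abruptly. Origin: middle of the underside of the hook's roof (rests on the bar). z up, x along the board towards the hook's open mouth, y across it. Roof x -22 to 18, z 0 to 12 mm. Spine x -22 to -10 mm, down to the board.
- hanger_tab (a point): Centre of the plywood tab on top of the hook, by which the sample board is gripped: 24 mm (x) by 14 mm (y, grip across this), z 12 to 46 mm above the hanger's origin; this point is 29 mm above that origin. Same axes as the hanger.
- hanger_lip (a point): Lower end of the hook's lip on the open side, 14 mm in x and 12 mm below the hanger's origin; the lip is 8 mm thick. The slot between lip and spine is 20 mm wide. The mouth between this point and the top of the board is 36 mm high.
- hanger_board (a point): Centre of the white board under the hook: 110 mm wide (x), 8 mm thick (y), 102 mm high, 99 mm below the hanger's origin (its top 48, its bottom 150 mm below).
- stand: Sample stand, fixed: steel base 110 x 340 x 12 mm, posts (28 x 16 mm) at y = +150 (left-hand) and -150 mm, heads up to z = 194 mm. Origin: middle of the base's underside; x away from the robot, y left, z up. It carries a rigid aluminium bar along y at x = 0, 14 mm thick, z 184 to 200 mm, standing 10 to 90 mm past the middle of each post.
- bar_left (a point): Point on the bar's top face (z = 200 mm) at y = +85 mm of the stand: the place to hook on, within 50 mm either way along the bar. A hook resting on the plain bar has its origin at this height; it slides with dry friction under its own weight.
- bar_right (a point): Point at y = -70 mm of the stand, at the height of the bar's top face. The one notch in the top edge, 20 mm long, 6 mm deep, square ends, has its middle up to 40 mm to either side of this point along the bar: it is not measured and must be seen or felt. In it the hanger's origin is 6 mm lower (z = 194 mm). Right of y = +20 mm keep the hook within 15 mm of the bar's top: slide, do not lift.
- block: Wooden block, fixed, 150 x 100 x 43 mm, with a slot along its x axis (118 mm long, 10.5 mm wide, floor 8 mm above the table) in which the sample board stands, 35 mm deep. Origin: middle of the underside.
- bottle: Bystander: clear water bottle, 62 mm diameter, 200 mm high, on the mat at the right. Origin: middle of its underside.
- eraser: Bystander: white eraser 45 x 22 x 13 mm, flat on the mat on the robot's side. Origin: middle of its underside.
- cardmodel: Bystander: white card model of upright sheets, 93 x 103 mm, 120 mm high, on the mat beyond the block. Origin: foot of the middle of its 100 mm wide front sheet.
Mind the look-alikes: they are no part of the job. There is more than one size of the hanger; the one meant has the size given above.

How it is judged:
On the way, in this order (a step that is already met when the one before it is completed fails the run):
1. the sample board hangs on the bar by its hook near the left-hand post (x of hanger in the frame of stand between -0.009 and 0.009 m and angle between hanger's own z axis and vertical below 0.15 rad and y of hanger in the frame of stand between 0.02 and 0.145 m and z of hanger in the frame of stand between 0.197 and 0.2035 m), for 0.2 s.
2. its hook has slid along the bar and dropped into the notch (x of hanger in the frame of stand between -0.009 and 0.009 m and angle between hanger's own z axis and vertical below 0.15 rad and z of hanger in the frame of stand between 0.191 and 0.1965 m and y of hanger in the frame of stand between -0.12 and -0.02 m), for 0.2 s.
At the end, for the whole second after the job is handed in: The board hangs by its hook in the notch: origin 191 to 196.5 mm above the stand's underside, within 9 mm of the bar's middle line, y -120 to -20 mm in the stand's frame, upright within 0.15 rad, at rest (under 0.02 m/s, 0.5 rad/s) (all of step 2 and linear speed of hanger below 0.02 m/s and angular speed of hanger below 0.5 rad/s); the robot touches nothing.
It fails at once if the sample board is carried over the bar beyond its left-hand part (origin above 220 mm, within 40 mm of the bar, y below +10 mm) instead of slid (z of hanger in the frame of stand above 0.22 m and x of hanger in the frame of stand between -0.04 and 0.04 m and y of hanger in the frame of stand between -0.25 and 0.01 m).
It fails at once if the bottle is moved more than 25 mm or tipped (distance of bottle from where it was at the start of the episode above 0.025 m or angle between bottle's own z axis and vertical above 0.3 rad).
It fails at once if the eraser is moved more than 25 mm or tipped (distance of eraser from where it was at the start of the episode above 0.025 m or angle between eraser's own z axis and vertical above 0.3 rad).
It fails at once if the card model is moved more than 25 mm or tipped (distance of cardmodel from where it was at the start of the episode above 0.025 m or angle between cardmodel's own z axis and vertical above 0.3 rad).
It also fails if it takes over 67 s, if anything falls off the work surface, if the arm or the gripper's body presses on something with over 40 N, if the wrist force passes 120 N, or if a joint passes its speed limit or range.

## Working session

There is one attempt and no reset: what is moved stays moved. The work goes in short steps, Python scripts to look and compute and a tool call to move; the robot and the scene stay as the last step left them, time stands still between calls to the robot, and variables do not carry over. Pictures are saved under pics/ and viewed, at most 10 in all, crops included, and the job is handed in when it is done.

Besides the shell and the picture viewer there is one more tool, called after "Request:" as name(argument=value, ...) on one line, values as JSON. jog_arm: Moves the arm, as the interface text tells. Its arguments: {"type":"object","properties":{"translation":{"type":"array","items":{"type":"array","items":{"type":"number"}}},"delta_rot":{"type":"array","items":{"type":"array","items":{"type":"number"}}},"fingers":{"type":"number"},"force":{"type":"number"}},"required":["translation","delta_rot"]}

```bash
mkdir -p pics; python3 - <<'E'
from cell import *
import cv2,numpy as np
for n in("scene","top"):
    im=camera(n); cv2.imwrite(f"pics/{n}0.png",im[:,:,::-1]); c=calibration(n); print(n,np.round(c["camera_matrix"],1).tolist(),np.round(c["pose"],3).tolist(),[k for k in c])
s=sense();print(s["eef_rot"],s["tcp_pos"],s["opening"])
E
```

```text
scene [[474.4, 0.0, 323.2], [0.0, 474.4, 202.1], [0.0, 0.0, 1.0]] [[-0.149, -0.744, 0.651, 1.428], [0.989, -0.126, 0.083, 0.114], [0.02, 0.656, 0.755, 1.167], [0.0, 0.0, 0.0, 1.0]] ['camera_matrix', 'pose']
top [[405.8, 0.0, 321.2], [0.0, 405.8, 200.2], [0.0, 0.0, 1.0]] [[-0.018, 0.998, -0.062, 0.449], [-1.0, -0.018, -0.007, 0.011], [-0.008, 0.062, 0.998, 1.188], [0.0, 0.0, 0.0, 1.0]] ['camera_matrix', 'pose']
[[ 9.06547907e-01  4.22102174e-01 -8.04290861e-04]
 [ 4.22102934e-01 -9.06545913e-01  1.90300445e-03]
 [ 7.41357246e-05 -2.06465824e-03 -9.99997866e-01]] [ 0.28479569 -0.61162284  0.40346645] 0.08548696336593477
```

View pics/scene0.png

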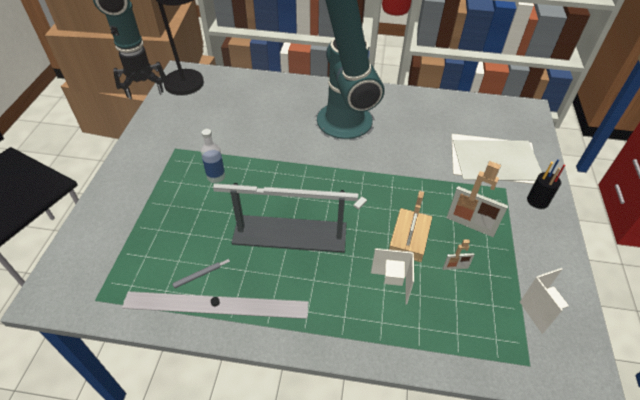

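View pics/top0.png

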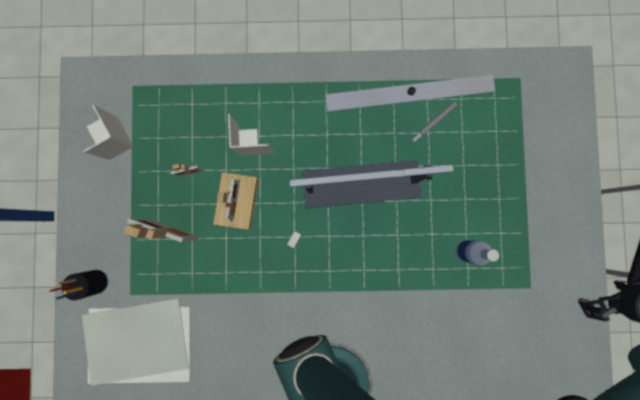

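The scene view looks from the far side towards the robot. The block with the hanger is at about (412,230) in scene and (236,201) in top. The bar runs from (290,183) to (453,169) in top. Next I'll enlarge crops of both.

```bash
python3 - <<'E'
import cv2,numpy as np
a=cv2.imread("pics/scene0.png");b=cv2.imread("pics/top0.png")
r=lambda i,w,h:cv2.resize(i,(w,h),interpolation=cv2.INTER_CUBIC)
o=np.zeros((600,800,3),np.uint8)
o[:300,:500]=r(a[175:265,205:355],500,300)   # x3.333
o[:300,500:]=r(a[185:265,375:455],300,300)   # x3.75
o[300:,:500]=r(b[150:220,285:460],500,200+0) if 0 else r(b[145:220,285:460],500,214).__class__(np.pad(r(b[145:220,285:460],500,214),((0,86),(0,0),(0,0)))) if 0 else np.pad(r(b[145:220,285:460],500,214),((0,86),(0,0),(0,0)))
o[300:,500:]=r(b[165:235,200:270],300,300)
cv2.imwrite("pics/c1.png",o)
E
```

```text
(no output)
```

View pics/c1.png

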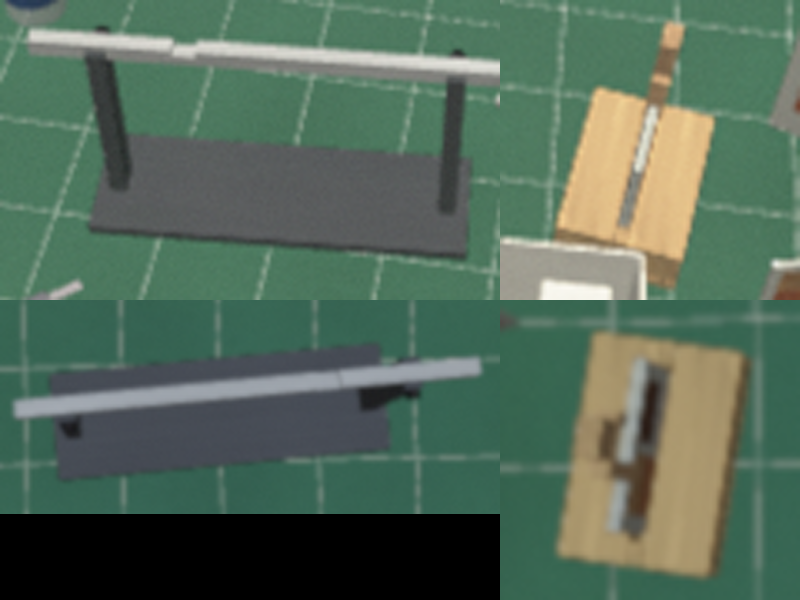

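```bash
cat > h.py <<'E'
import numpy as np,cv2
from cell import *
C={n:calibration(n) for n in("scene","top")}
def ray(n,p,z):
    K,T=C[n]["camera_matrix"],np.array(C[n]["pose"]); K=np.array(K)
    d=np.linalg.solve(K,[p[0],p[1],1]);d=T[:3,:3]@(d*[1,-1,-1]);o=T[:3,3]
    return (o+d*(z-o[2])/d[2])[:3]
def proj(n,P):
    K,T=np.array(C[n]["camera_matrix"]),np.array(C[n]["pose"])
    q=(np.asarray(P)-T[:3,3])@T[:3,:3]*[1,-1,-1];q=q@K.T
    return q[...,:2]/q[...,2:]
E
python3 - <<'E'
from h import *
a=cv2.imread("pics/scene0.png");b=cv2.imread("pics/top0.png")
hsv=cv2.cvtColor(b,cv2.COLOR_BGR2HSV)
def big(m,roi):
    z=np.zeros_like(m);x0,y0,x1,y1=roi;z[y0:y1,x0:x1]=m[y0:y1,x0:x1]
    c=max(cv2.findContours(z,0,2)[0],key=cv2.contourArea);return c
f=lambda c:np.array([c[0],c[1]])
# block
m=cv2.inRange(hsv,(8,50,90),(30,255,255));c=big(m,(205,165,265,235));r=cv2.minAreaRect(c);P=np.array([ray("top",p,.043) for p in cv2.boxPoints(r)])
print("block",r,P[:,:2].round(4).tolist(),P.mean(0).round(4))
# base
m=cv2.inRange(hsv,(105,0,40),(135,90,110));c=big(m,(295,155,430,215));r=cv2.minAreaRect(cv2.convexHull(c));print("base px",r,cv2.boxPoints(r).tolist())
P=np.array([ray("top",p,.012) for p in cv2.boxPoints(r)]);print(P[:,:2].round(4).tolist(),P.mean(0).round(4))
# base corners by eye, top and scene
cr=lambda x,y:(285+x*.35,145+(y-300)*.3505)
for p in [(50,375),(380,346),(388,449),(58,479)]:print("basecorner",ray("top",cr(*p),.012).round(4))
sc=lambda x,y:(205+x*.3,175+y*.3)
for p in [(92,228),(466,250),(470,158)]:print("scbase",ray("scene",sc(*p),.012).round(4))
# bar ends top
for p in [(14,409),(480,367),(340,379)]:print("bartop",ray("top",cr(*p),.2).round(4))
for p in [(28,36),(172,45),(197,46),(500,66)]:print("scbar",ray("scene",sc(*p),.2).round(4))
o=np.hstack([cv2.resize(a[188:238,400:436],(432,600),interpolation=2),cv2.resize(b[180:230,213:243],(360,600),interpolation=2)])
cv2.imwrite("pics/c2.png",o)
E
```

```text
block ((235.40997314453125, 200.62998962402344), (37.476661682128906, 53.174434661865234), 8.13010311126709) [[0.4583, 0.3248], [0.6074, 0.3032], [0.5903, 0.1977], [0.4415, 0.2201]] [0.5244 0.2615 0.043 ]
base px ((362.115234375, 190.39544677734375), (21.530590057373047, 114.09346008300781), 84.64418029785156) [[304.3127136230469, 185.00193786621094], [417.9080505371094, 174.3523712158203], [419.9177551269531, 195.78895568847656], [306.3224182128906, 206.4385223388672]]
[[0.568, 0.0671], [0.5931, -0.2639], [0.5304, -0.2677], [0.5055, 0.0623]] [ 0.5493 -0.1006  0.012 ]
basecorner [0.6083 0.0718 0.012 ]
basecorner [ 0.6318 -0.2655  0.012 ]
basecorner [ 0.5262 -0.2701  0.012 ]
basecorner [0.5018 0.0653 0.012 ]
scbase [ 0.6383 -0.2557  0.012 ]
scbase [0.6072 0.0781 0.012 ]
scbase [0.5026 0.0693 0.012 ]
bartop [0.5542 0.0934 0.2   ]
bartop [ 0.5829 -0.3061  0.2   ]
bartop [ 0.5748 -0.1862  0.2   ]
scbar [ 0.5854 -0.3013  0.2   ]
scbar [ 0.5753 -0.1814  0.2   ]
scbar [ 0.5729 -0.1608  0.2   ]
scbar [0.553  0.0894 0.2   ]
```

View pics/c2.png

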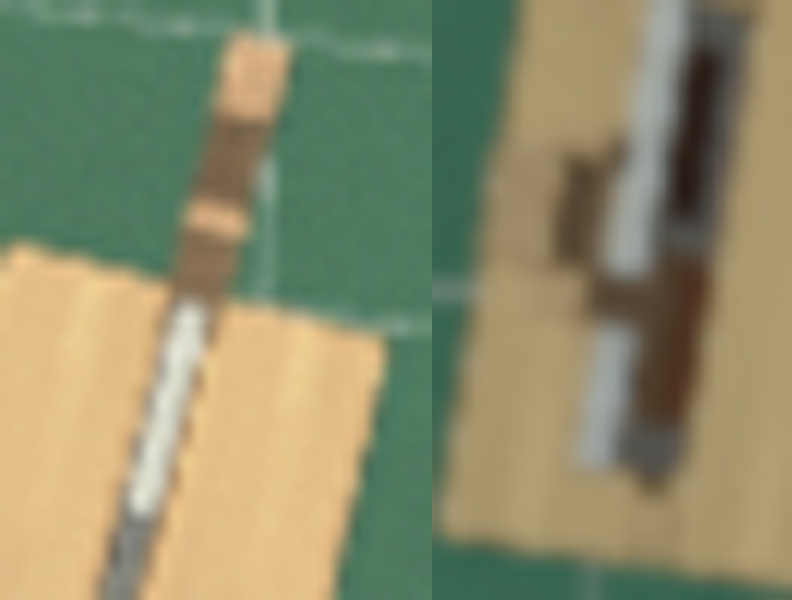

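The tab and hook roof are clear. In top, the spine joins the board on the robot side (the lower part of the crop), so the mouth faces away from the robot. The notch shows in the scene crop at px (257..264,189). I'll compute the tab position while lifting and turning the tool.

```bash
python3 - <<'E'
from h import *
print(ray("top",(221.2,197.5),.204),ray("scene",(421.25,194.5),.204))
print("bottle",ray("top",(475,252),.1),"eraser",ray("top",(294,240),.013))
E
```

```text
[0.52185202 0.2608619  0.204     ] [0.52501002 0.26903237 0.204     ]
bottle [ 0.37201803 -0.38805191  0.1       ] eraser [0.4091586  0.09925359 0.013     ]
```

Request:
jog_arm(translation=[[0, 0, -0.01], [0, 0, -0.01], [0, 0, -0.01], [0, 0, -0.01], [0, 0, -0.01], [0, 0, -0.01], [0, 0, 0], [0, 0, 0]], delta_rot=[[0, 0, 4.8], [0, 0, 4.8], [0, 0, 4.8], [0, 0, 4.8], [0, 0, 4.8], [0, 0, 4.8], [0, 0, 4.3], [0, 0, 0]])

```text
time: 0.9
tcp_pos: [0.2849, -0.6119, 0.4646]
eef_rot: [[0.99, -0.142, -0.0], [-0.142, -0.99, 0.0], [-0.0, -0.0, -1.0]]
wrist_force: [-0.5, -0.5, 0.1]
opening: 0.0854
grip_force: 0.0
```

Request:
jog_arm(translation=[[0.005, -0.04, 0], [0.005, -0.04, 0], [0.005, -0.04, 0], [0.005, -0.04, 0], [0.005, -0.04, 0], [0.005, -0.04, 0], [0.005, -0.04, 0], [0.005, -0.04, 0]], delta_rot=[[0, 0, 0], [0, 0, 0], [0, 0, 0], [0, 0, 0], [0, 0, 0], [0, 0, 0], [0, 0, 0], [0, 0, 0]])

```text
time: 1.7
tcp_pos: [0.3697, -0.2991, 0.464]
eef_rot: [[0.99, -0.14, -0.001], [-0.14, -0.99, 0.001], [-0.001, -0.001, -1.0]]
wrist_force: [1.1, -0.4, 0.4]
opening: 0.0857
grip_force: 0.0
```

Request:
jog_arm(translation=[[0.005, -0.04, 0], [0.005, -0.04, 0], [0.005, -0.04, 0], [0.005, -0.04, 0], [0.005, -0.04, 0], [0.005, -0.04, 0], [0.005, -0.04, 0], [0.005, -0.04, 0]], delta_rot=[[0, 0, 0], [0, 0, 0], [0, 0, 0], [0, 0, 0], [0, 0, 0], [0, 0, 0], [0, 0, 0], [0, 0, 0]])

```text
time: 2.5
tcp_pos: [0.4544, 0.012, 0.4641]
eef_rot: [[0.99, -0.139, -0.001], [-0.139, -0.99, -0.0], [-0.001, 0.0, -1.0]]
wrist_force: [0.5, -0.1, -0.2]
opening: 0.0856
grip_force: 0.0
```

Request:
jog_arm(translation=[[0.005, -0.04, 0], [0.005, -0.04, 0], [0.005, -0.04, 0], [0.005, -0.04, 0], [0.005, -0.04, 0], [0.005, -0.04, 0], [0.002, -0.021, 0], [0, 0, 0]], delta_rot=[[0, 0, 0], [0, 0, 0], [0, 0, 0], [0, 0, 0], [0, 0, 0], [0, 0, 0], [0, 0, 0], [0, 0, 0]])

```text
time: 3.3
tcp_pos: [0.5234, 0.2663, 0.4636]
eef_rot: [[0.991, -0.137, -0.002], [-0.137, -0.991, -0.0], [-0.002, 0.001, -1.0]]
wrist_force: [-0.4, -0.1, -0.7]
opening: 0.085
grip_force: 0.0
```

Request:
jog_arm(translation=[[0, 0, 0.02], [0, 0, 0.02], [0, 0, 0.02], [0, 0, 0.02], [0, 0, 0.02], [0, 0, 0.01], [0, 0, 0.008], [0, 0, 0]], delta_rot=[[0, 0, 0], [0, 0, 0], [0, 0, 0], [0, 0, 0], [0, 0, 0], [0, 0, 0], [0, 0, 0], [0, 0, 0]], fingers=0.085)

```text
time: 4.1
tcp_pos: [0.5229, 0.2635, 0.3458]
eef_rot: [[0.99, -0.142, -0.002], [-0.142, -0.99, -0.001], [-0.001, 0.001, -1.0]]
wrist_force: [-0.2, -0.1, -0.6]
opening: 0.0852
grip_force: 0.0
```

```bash
python3 - <<'E'
from h import *
a=camera("scene")[:,:,::-1];b=camera("top")[:,:,::-1]
x,y=380,150
o=np.hstack([cv2.resize(a[140:250,375:455],(436,600),interpolation=2),cv2.resize(b[150:250,180:240],(360,600),interpolation=2)])
cv2.imwrite("pics/c3.png",o);print(sense()["wrist_force"],sense()["tcp_pos"])
E
```

```text
[1.97447447e-01 1.13932606e-03 1.42303885e+00] [0.5235264  0.26404394 0.34746627]
```

View pics/c3.png

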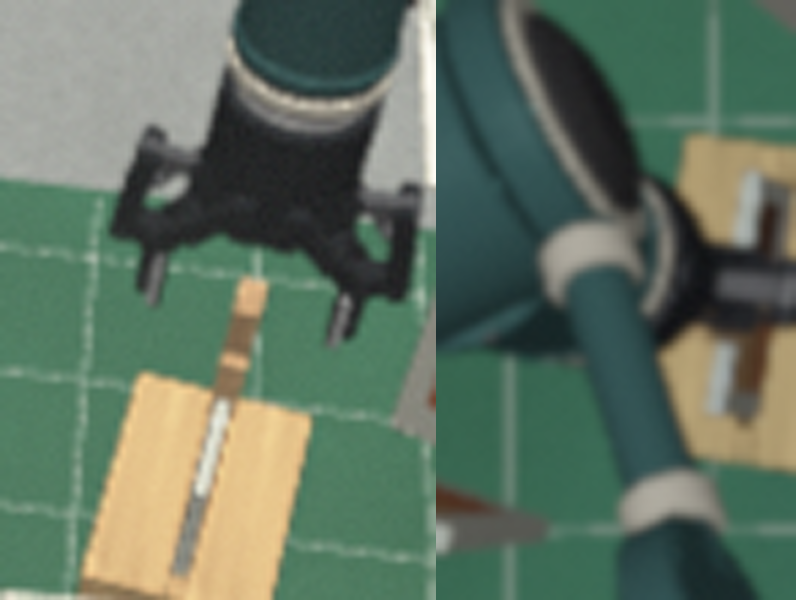

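The tips at crop (150,300) and (335,335) straddle the tab at (245,315), centred. Closing now.

Request:
jog_arm(translation=[[0, 0, 0], [0, 0, 0], [0, 0, 0], [0, 0, 0], [0, 0, 0], [0, 0, 0], [0, 0, 0], [0, 0, 0]], delta_rot=[[0, 0, 0], [0, 0, 0], [0, 0, 0], [0, 0, 0], [0, 0, 0], [0, 0, 0], [0, 0, 0], [0, 0, 0]], fingers=0, force=50)

```text
time: 5.0
tcp_pos: [0.5234, 0.2643, 0.347]
eef_rot: [[0.99, -0.141, 0.001], [-0.141, -0.99, 0.0], [0.001, -0.0, -1.0]]
wrist_force: [0.9, 0.4, 1.7]
opening: 0.0134
grip_force: 50.5
```

Request:
jog_arm(translation=[[0, 0, -0.004], [0, 0, -0.008], [0, 0, -0.009], [0, 0, -0.01], [0, 0, -0.01], [0, 0, -0.01], [0, 0, -0.009], [0, 0, -0.004]], delta_rot=[[0, 0, 0], [0, 0, 0], [0, 0, 0], [0, 0, 0], [0, 0, 0], [0, 0, 0], [0, 0, 0], [0, 0, 0]])

```text
time: 5.8
tcp_pos: [0.5235, 0.2642, 0.4125]
eef_rot: [[0.99, -0.141, 0.002], [-0.141, -0.99, 0.001], [0.002, -0.001, -1.0]]
wrist_force: [-0.1, -0.2, -2.3]
opening: 0.013
grip_force: 50.1
```

Request:
jog_arm(translation=[[-0.012, 0.002, 0], [-0.014, 0.002, 0], [-0.014, 0.002, 0], [-0.014, 0.002, 0], [0, 0, 0], [0, 0, 0], [0, 0, 0], [0, 0, 0]], delta_rot=[[0, 0, 0], [0, 0, 0], [0, 0, 0], [0, 0, -2], [0, 0, -3], [0, 0, -3], [0, 0, -3], [0, 0, -1.2]])

```text
time: 6.6
tcp_pos: [0.4675, 0.2639, 0.4105]
eef_rot: [[0.997, 0.074, -0.0], [0.074, -0.997, -0.0], [-0.0, 0.0, -1.0]]
wrist_force: [-0.3, -0.1, -2.2]
opening: 0.0129
grip_force: 50.1
```

Request:
jog_arm(translation=[[-0.001, 0.02, 0], [-0.002, 0.035, 0], [-0.003, 0.045, 0], [-0.003, 0.045, 0], [-0.002, 0.045, 0], [-0.002, 0.045, 0], [-0.002, 0.035, 0], [-0.001, 0.016, 0]], delta_rot=[[0, 0, 0], [0, 0, 0], [0, 0, 0], [0, 0, 0], [0, 0, 0], [0, 0, 0], [0, 0, 0], [0, 0, 0]])

```text
time: 7.4
tcp_pos: [0.4721, -0.0249, 0.4106]
eef_rot: [[0.998, 0.069, 0.0], [0.069, -0.998, -0.001], [-0.0, 0.001, -1.0]]
wrist_force: [0.3, 0.8, -2.1]
opening: 0.0134
grip_force: 50.0
```

Request:
jog_arm(translation=[[0.01, 0, 0], [0.015, 0, 0], [0.01, 0, 0], [0, 0, 0], [0, 0, 0], [0, 0, 0], [0, 0, 0], [0, 0, 0]], delta_rot=[[0, 0, 0], [0, 0, 0], [0, 0, 0], [0, 0, 0], [0, 0, 0], [0, 0, 0], [0, 0, 0], [0, 0, 0]])

```text
time: 8.2
tcp_pos: [0.5076, -0.0199, 0.4107]
eef_rot: [[0.997, 0.071, -0.0], [0.071, -0.997, -0.0], [-0.0, 0.0, -1.0]]
wrist_force: [-0.6, 0.5, -1.1]
opening: 0.0132
grip_force: 50.0
```

```bash
python3 - <<'E'
from h import *
a=camera("scene")[:,:,::-1];cv2.imwrite("pics/s4.png",a);cv2.imwrite("pics/t4.png",camera("top")[:,:,::-1])
cv2.imwrite("pics/c4.png",cv2.resize(a[150:250,280:400],(720,600),interpolation=2));print(sense()["wrist_force"],sense()["tcp_pos"])
E
```

```text
[-0.13334583  0.19885591 -2.04219033] [ 0.50769649 -0.01997152  0.41077327]
```

View pics/c4.png

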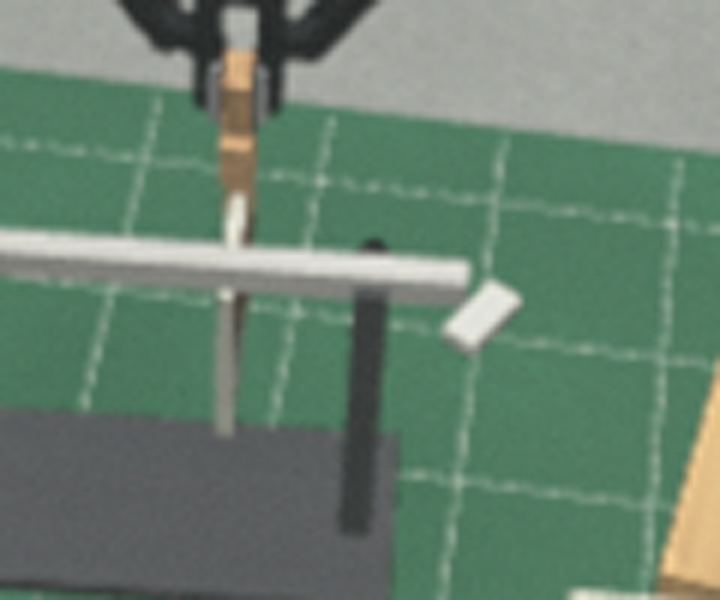

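The hook is on the robot side of the bar. The roof's outer edge is at crop (236,150), and the bar's top face at that column spans rows 238 to 258. Computing the gap now.

```bash
python3 - <<'E'
from h import *
a=cv2.imread("pics/s4.png")
f=lambda x,y,z:ray("scene",(280+x/6,150+y/6),z).round(4)
print("roof inner/outer",f(238,136,.2338),f(238,151,.2338)); print("tab",f(240,50,.268),f(238,88,.268))
S=np.array([.568,-.096,.0]);u=np.array([.9974,.0715,0])
col=int(280+236/6); g=a.astype(int).sum(2)
print(g[183:202,col-3:col+6:4].T.tolist(), g[183:202,335].tolist())
print("lip bottom" ,f(236,190,.2098))
for r in(238,255,258):print(r,f(236,r,.2))
E
```

```text
roof inner/outer [ 0.5183 -0.0146  0.2338] [ 0.5278 -0.0131  0.2338]
tab [ 0.4974 -0.0175  0.268 ] [ 0.5218 -0.0146  0.268 ]
[[294, 307, 307, 299, 310, 303, 312, 453, 612, 635, 618, 537, 398, 387, 397, 446, 443, 339, 350], [567, 577, 585, 590, 555, 457, 405, 426, 555, 639, 649, 581, 434, 392, 396, 341, 219, 213, 241], [299, 297, 299, 302, 301, 302, 297, 344, 504, 642, 640, 601, 476, 392, 383, 373, 321, 345, 380]] [296, 296, 302, 295, 298, 295, 285, 295, 408, 584, 659, 660, 594, 447, 387, 385, 358, 308, 304]
lip bottom [ 0.5297 -0.0134  0.2098]
238 [ 0.5505 -0.01    0.2   ]
255 [ 0.561  -0.0084  0.2   ]
258 [ 0.5628 -0.0081  0.2   ]
```

Request:
jog_arm(translation=[[0.006, 0, 0], [0.01, 0, 0], [0.012, 0, 0], [0.01, 0, 0], [0.008, 0, 0], [0.004, 0, 0], [0.002, 0, 0], [0, 0, 0]], delta_rot=[[0, 0, 0], [0, 0, 0], [0, 0, 0], [0, 0, 0], [0, 0, 0], [0, 0, 0], [0, 0, 0], [0, 0, 0]])

```text
time: 9.1
tcp_pos: [0.5599, -0.0163, 0.4105]
eef_rot: [[0.997, 0.071, -0.001], [0.071, -0.997, 0.0], [-0.001, -0.0, -1.0]]
wrist_force: [0.2, -0.3, -1.0]
opening: 0.0136
grip_force: 50.0
```

Request:
jog_arm(translation=[[0, 0, 0.003], [0, 0, 0.003], [0, 0, 0.003], [0, 0, 0.002], [0, 0, 0.002], [0, 0, 0], [0, 0, 0], [0, 0, 0]], delta_rot=[[0, 0, 0], [0, 0, 0], [0, 0, 0], [0, 0, 0], [0, 0, 0], [0, 0, 0], [0, 0, 0], [0, 0, 0]])

```text
time: 9.9
tcp_pos: [0.5598, -0.0163, 0.3978]
eef_rot: [[0.997, 0.071, 0.0], [0.071, -0.997, 0.0], [0.0, 0.0, -1.0]]
wrist_force: [0.4, -0.2, -1.3]
opening: 0.0132
grip_force: 50.0
```

Request:
jog_arm(translation=[[0, 0, 0.002], [0, 0, 0.002], [0, 0, 0.002], [0, 0, 0.001], [0, 0, 0.001], [0, 0, 0], [0, 0, 0], [0, 0, 0]], delta_rot=[[0, 0, 0], [0, 0, 0], [0, 0, 0], [0, 0, 0], [0, 0, 0], [0, 0, 0], [0, 0, 0], [0, 0, 0]])

```text
time: 10.7
tcp_pos: [0.5598, -0.0163, 0.3898]
eef_rot: [[0.997, 0.071, 0.0], [0.071, -0.997, -0.0], [0.0, 0.0, -1.0]]
wrist_force: [0.4, -0.6, -3.0]
opening: 0.013
grip_force: 50.0
```

Request:
jog_arm(translation=[[0, 0, 0.001], [0, 0, 0], [0, 0, 0], [0, 0, 0], [0, 0, 0], [0, 0, 0], [0, 0, 0], [0, 0, 0]], delta_rot=[[0, 0, 0], [0, 0, 0], [0, 0, 0], [0, 0, 0], [0, 0, 0], [0, 0, 0], [0, 0, 0], [0, 0, 0]])

```text
time: 11.5
tcp_pos: [0.5599, -0.0164, 0.389]
eef_rot: [[0.997, 0.071, 0.001], [0.071, -0.997, -0.0], [0.001, 0.0, -1.0]]
wrist_force: [-0.3, -0.2, 1.5]
opening: 0.0132
grip_force: 50.3
```

Request:
jog_arm(translation=[[0, 0, 0.0005], [0, 0, 0], [0, 0, 0], [0, 0, 0], [0, 0, 0], [0, 0, 0], [0, 0, 0], [0, 0, 0]], delta_rot=[[0, 0, 0], [0, 0, 0], [0, 0, 0], [0, 0, 0], [0, 0, 0], [0, 0, 0], [0, 0, 0], [0, 0, 0]])

```text
time: 12.3
tcp_pos: [0.5599, -0.0163, 0.389]
eef_rot: [[0.997, 0.071, 0.001], [0.071, -0.997, -0.0], [0.001, 0.0, -1.0]]
wrist_force: [-0.9, 0.1, 5.5]
opening: 0.0131
grip_force: 51.0
```

```bash
python3 - <<'E'
from h import *
a=camera("scene")[:,:,::-1]
print(np.mean([(camera("top"),sense()["wrist_force"])[1] for _ in range(6)],0),sense()["tcp_pos"],sense()["torque"])
cv2.imwrite("pics/c5.png",cv2.resize(a[150:250,250:370],(720,600),interpolation=2))
E
```

```text
[-1.338727    0.31208893  5.14522364] [ 0.55985746 -0.01632183  0.3889355 ] [0.01466472 0.2412905  0.02274437]
```

View pics/c5.png

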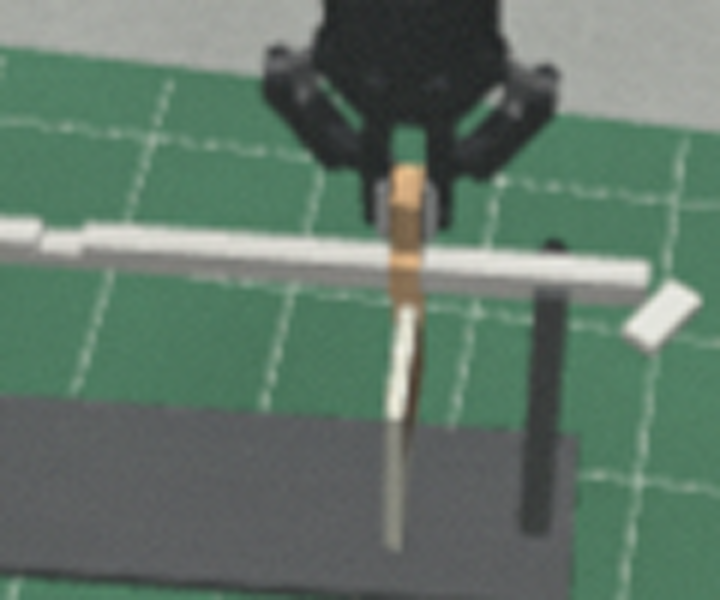

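The hook sits over the bar with light contact. The notch shows at crop (42..84,235), about 160 mm to the right. Starting the slide.

Request:
jog_arm(translation=[[0, 0.005, 0], [0, 0.01, 0], [0, 0.012, 0], [0, 0.012, 0], [0, 0.012, 0], [0, 0.012, 0], [0, 0.01, 0], [0, 0.005, 0]], delta_rot=[[0, 0, 0], [0, 0, 0], [0, 0, 0], [0, 0, 0], [0, 0, 0], [0, 0, 0], [0, 0, 0], [0, 0, 0]])

```text
time: 13.45
tcp_pos: [0.5656, -0.0941, 0.3889]
eef_rot: [[0.998, 0.07, 0.001], [0.07, -0.998, 0.002], [0.002, -0.002, -1.0]]
wrist_force: [-1.0, 5.7, 5.5]
opening: 0.0133
grip_force: 51.1
```

Request:
jog_arm(translation=[[0, 0.005, 0], [0, 0.008, 0], [0, 0.01, 0], [0, 0.01, 0], [0, 0.01, 0], [0, 0.007, 0], [0, 0.005, 0], [0, 0, 0]], delta_rot=[[0, 0, 0], [0, 0, 0], [0, 0, 0], [0, 0, 0], [0, 0, 0], [0, 0, 0], [0, 0, 0], [0, 0, 0]])

```text
time: 14.25
tcp_pos: [0.5695, -0.1491, 0.389]
eef_rot: [[0.998, 0.07, 0.001], [0.07, -0.998, 0.001], [0.002, -0.001, -1.0]]
wrist_force: [-0.4, 3.4, 5.6]
opening: 0.0132
grip_force: 51.0
```

```bash
python3 - <<'E'
from h import *
a=camera("scene")[:,:,::-1]
print(np.mean([(camera("top"),sense()["wrist_force"])[1] for _ in range(4)],0),sense()["tcp_pos"],sense()["torque"])
cv2.imwrite("pics/c6.png",cv2.resize(a[160:220,215:305],(800,533),interpolation=2))
E
```

```text
[0.13077972 2.20224462 5.48534655] [ 0.56951833 -0.14893463  0.38897571] [ 0.42973478 -0.02425272  0.0171215 ]
```

View pics/c6.png

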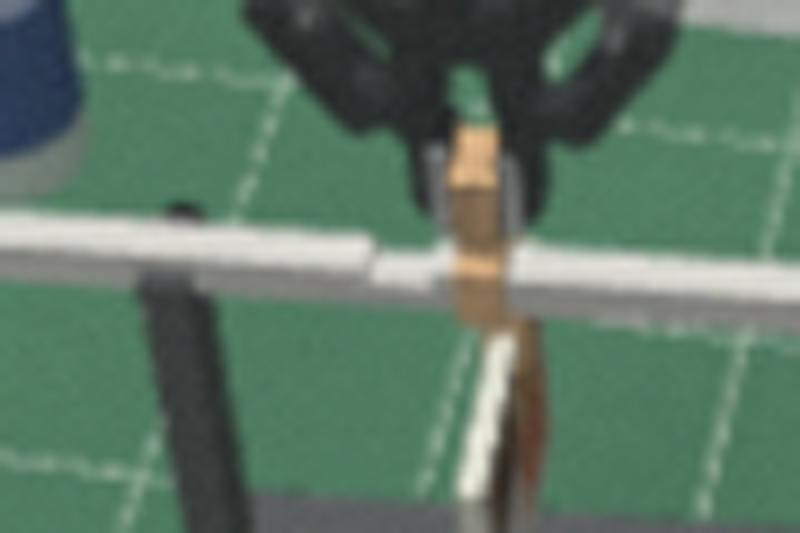

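The hook is right of the notch in this view: hook at columns 455–505, notch at about 375–438. That leaves roughly 23–27 mm to go, so I'm approaching in small steps.

Request:
jog_arm(translation=[[0, 0.003, 0], [0, 0.003, 0], [0, 0.003, 0], [0, 0.003, 0], [0, 0.003, 0], [0, 0.003, 0], [0, 0, 0], [0, 0, 0]], delta_rot=[[0, 0, 0], [0, 0, 0], [0, 0, 0], [0, 0, 0], [0, 0, 0], [0, 0, 0], [0, 0, 0], [0, 0, 0]])

```text
time: 15.3
tcp_pos: [0.5708, -0.1665, 0.3889]
eef_rot: [[0.997, 0.071, 0.001], [0.071, -0.997, 0.002], [0.001, -0.002, -1.0]]
wrist_force: [-0.8, 2.8, 6.0]
opening: 0.0136
grip_force: 51.1
```

Request:
jog_arm(translation=[[0, 0.001, 0], [0, 0.001, 0], [0, 0, 0], [0, 0, 0], [0, 0, 0], [0, 0, 0], [0, 0, 0], [0, 0, 0]], delta_rot=[[0, 0, 0], [0, 0, 0], [0, 0, 0], [0, 0, 0], [0, 0, 0], [0, 0, 0], [0, 0, 0], [0, 0, 0]])

```text
time: 16.1
tcp_pos: [0.5709, -0.1682, 0.3889]
eef_rot: [[0.997, 0.071, 0.001], [0.071, -0.997, 0.002], [0.001, -0.002, -1.0]]
wrist_force: [0.2, 4.6, 5.6]
opening: 0.0132
grip_force: 51.1
```

Request:
jog_arm(translation=[[0, 0.001, 0], [0, 0.001, 0], [0, 0, 0], [0, 0, 0], [0, 0, 0], [0, 0, 0], [0, 0, 0], [0, 0, 0]], delta_rot=[[0, 0, 0], [0, 0, 0], [0, 0, 0], [0, 0, 0], [0, 0, 0], [0, 0, 0], [0, 0, 0], [0, 0, 0]])

```text
time: 16.9
tcp_pos: [0.571, -0.1703, 0.3888]
eef_rot: [[0.997, 0.071, 0.001], [0.071, -0.997, 0.002], [0.001, -0.002, -1.0]]
wrist_force: [-0.2, 4.7, 5.0]
opening: 0.0129
grip_force: 51.0
```

Request:
jog_arm(translation=[[0, 0.001, 0], [0, 0.001, 0], [0, 0, 0], [0, 0, 0], [0, 0, 0], [0, 0, 0], [0, 0, 0], [0, 0, 0]], delta_rot=[[0, 0, 0], [0, 0, 0], [0, 0, 0], [0, 0, 0], [0, 0, 0], [0, 0, 0], [0, 0, 0], [0, 0, 0]])

```text
time: 17.7
tcp_pos: [0.5708, -0.173, 0.3879]
eef_rot: [[0.997, 0.071, -0.001], [0.071, -0.997, 0.0], [-0.001, -0.0, -1.0]]
wrist_force: [-0.6, -0.1, -1.8]
opening: 0.013
grip_force: 50.1
```

Request:
jog_arm(translation=[[0, 0.001, 0], [0, 0.001, 0], [0, 0, 0], [0, 0, 0], [0, 0, 0], [0, 0, 0], [0, 0, 0], [0, 0, 0]], delta_rot=[[0, 0, 0], [0, 0, 0], [0, 0, 0], [0, 0, 0], [0, 0, 0], [0, 0, 0], [0, 0, 0], [0, 0, 0]])

```text
time: 18.5
tcp_pos: [0.5711, -0.1749, 0.3882]
eef_rot: [[0.997, 0.071, 0.0], [0.071, -0.997, -0.0], [0.0, 0.0, -1.0]]
wrist_force: [0.6, 0.2, -0.4]
opening: 0.0129
grip_force: 50.0
```

Request:
jog_arm(translation=[[0, 0.001, 0], [0, 0.001, 0], [0, 0, 0], [0, 0, 0], [0, 0, 0], [0, 0, 0], [0, 0, 0], [0, 0, 0]], delta_rot=[[0, 0, 0], [0, 0, 0], [0, 0, 0], [0, 0, 0], [0, 0, 0], [0, 0, 0], [0, 0, 0], [0, 0, 0]])

```text
time: 19.3
tcp_pos: [0.5712, -0.1769, 0.3882]
eef_rot: [[0.997, 0.071, -0.0], [0.071, -0.997, 0.0], [0.0, -0.0, -1.0]]
wrist_force: [-0.2, -0.3, -1.2]
opening: 0.0133
grip_force: 50.0
```

The hook is over the notch: the load went off at y≈-0.172. I'll move back 2 mm to centre it and lower.

Request:
jog_arm(translation=[[0, -0.002, 0], [0, 0, 0.001], [0, 0, 0.001], [0, 0, 0.001], [0, 0, 0.001], [0, 0, 0], [0, 0, 0], [0, 0, 0]], delta_rot=[[0, 0, 0], [0, 0, 0], [0, 0, 0], [0, 0, 0], [0, 0, 0], [0, 0, 0], [0, 0, 0], [0, 0, 0]])

```text
time: 20.1
tcp_pos: [0.5711, -0.1749, 0.3843]
eef_rot: [[0.997, 0.071, 0.0], [0.071, -0.997, -0.0], [0.0, 0.0, -1.0]]
wrist_force: [-1.1, 0.6, -1.4]
opening: 0.0133
grip_force: 50.0
```

Request:
jog_arm(translation=[[0, 0, 0.001], [0, 0, 0], [0, 0, 0], [0, 0, 0], [0, 0, 0], [0, 0, 0], [0, 0, 0], [0, 0, 0]], delta_rot=[[0, 0, 0], [0, 0, 0], [0, 0, 0], [0, 0, 0], [0, 0, 0], [0, 0, 0], [0, 0, 0], [0, 0, 0]])

```text
time: 20.9
tcp_pos: [0.5711, -0.1749, 0.3832]
eef_rot: [[0.997, 0.071, -0.0], [0.071, -0.997, 0.0], [-0.0, -0.0, -1.0]]
wrist_force: [0.7, 0.3, -1.8]
opening: 0.0133
grip_force: 50.0
```

Request:
jog_arm(translation=[[0, 0, 0.0005], [0, 0, 0], [0, 0, 0], [0, 0, 0], [0, 0, 0], [0, 0, 0], [0, 0, 0], [0, 0, 0]], delta_rot=[[0, 0, 0], [0, 0, 0], [0, 0, 0], [0, 0, 0], [0, 0, 0], [0, 0, 0], [0, 0, 0], [0, 0, 0]])

```text
time: 21.7
tcp_pos: [0.5711, -0.1749, 0.383]
eef_rot: [[0.997, 0.071, 0.0], [0.071, -0.997, -0.0], [0.0, 0.0, -1.0]]
wrist_force: [-0.7, 0.2, 2.5]
opening: 0.0132
grip_force: 50.5
```

Request:
jog_arm(translation=[[0, 0, 0], [0, 0, 0], [0, 0, 0], [0, 0, 0], [0, 0, 0], [0, 0, 0], [0, 0, 0], [0, 0, 0]], delta_rot=[[0, 0, 0], [0, 0, 0], [0, 0, 0], [0, 0, 0], [0, 0, 0], [0, 0, 0], [0, 0, 0], [0, 0, 0]], force=20)

```text
time: 22.5
tcp_pos: [0.5711, -0.175, 0.383]
eef_rot: [[0.997, 0.071, 0.0], [0.071, -0.997, -0.0], [0.0, 0.0, -1.0]]
wrist_force: [-2.1, 0.2, 5.4]
opening: 0.0133
grip_force: 50.9
```

Request:
jog_arm(translation=[[0, 0, 0], [0, 0, 0], [0, 0, 0], [0, 0, 0], [0, 0, 0], [0, 0, 0], [0, 0, 0], [0, 0, 0]], delta_rot=[[0, 0, 0], [0, 0, 0], [0, 0, 0], [0, 0, 0], [0, 0, 0], [0, 0, 0], [0, 0, 0], [0, 0, 0]], fingers=0.0145)

```text
time: 23.3
tcp_pos: [0.5711, -0.1749, 0.3827]
eef_rot: [[0.997, 0.071, 0.0], [0.071, -0.997, -0.0], [0.0, 0.0, -1.0]]
wrist_force: [-0.1, 0.6, -0.6]
opening: 0.0144
grip_force: 0.1
```

Request:
jog_arm(translation=[[0, 0, 0], [0, 0, 0], [0, 0, 0], [0, 0, 0], [0, 0, 0], [0, 0, 0], [0, 0, 0], [0, 0, 0]], delta_rot=[[0, 0, 0], [0, 0, 0], [0, 0, 0], [0, 0, 0], [0, 0, 0], [0, 0, 0], [0, 0, 0], [0, 0, 0]], fingers=0.016)

```text
time: 24.1
tcp_pos: [0.571, -0.1749, 0.3827]
eef_rot: [[0.997, 0.071, -0.0], [0.071, -0.997, 0.0], [-0.0, -0.0, -1.0]]
wrist_force: [-0.3, 0.1, -0.8]
opening: 0.0163
grip_force: 0.0
```

Request:
jog_arm(translation=[[0, 0, 0], [0, 0, 0], [0, 0, 0], [0, 0, 0], [0, 0, 0], [0, 0, 0], [0, 0, 0], [0, 0, 0]], delta_rot=[[0, 0, 0], [0, 0, 0], [0, 0, 0], [0, 0, 0], [0, 0, 0], [0, 0, 0], [0, 0, 0], [0, 0, 0]], fingers=0.022)

```text
time: 24.9
tcp_pos: [0.5711, -0.1749, 0.3827]
eef_rot: [[0.997, 0.071, -0.0], [0.071, -0.997, 0.0], [-0.0, -0.0, -1.0]]
wrist_force: [0.8, 0.3, 0.1]
opening: 0.0219
grip_force: 0.0
```

```bash
python3 - <<'E'
from h import *
a=camera("scene")[:,:,::-1];print(sense()["wrist_force"],sense()["grip_force"])
cv2.imwrite("pics/c7.png",cv2.resize(a[150:260,200:310],(600,600),interpolation=2))
E
```

```text
[-0.54661347 -0.49591078 -0.1740181 ] 0.0
```

View pics/c7.png

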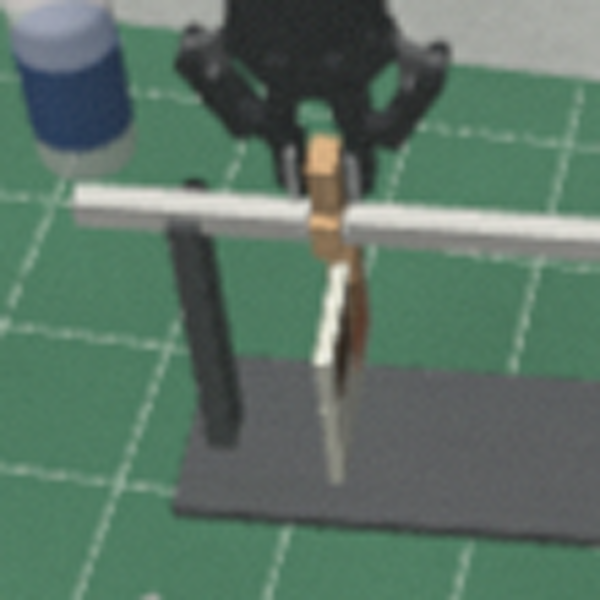

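The board hangs upright in the notch (hook at crop (325,225)) and the fingers are clear of the tab. I'll open further and lift straight up.

Request:
jog_arm(translation=[[0, 0, 0], [0, 0, 0], [0, 0, 0], [0, 0, 0], [0, 0, 0], [0, 0, 0], [0, 0, 0], [0, 0, 0]], delta_rot=[[0, 0, 0], [0, 0, 0], [0, 0, 0], [0, 0, 0], [0, 0, 0], [0, 0, 0], [0, 0, 0], [0, 0, 0]], fingers=0.05)

```text
time: 25.75
tcp_pos: [0.5711, -0.1749, 0.3827]
eef_rot: [[0.997, 0.071, 0.0], [0.071, -0.997, 0.0], [0.0, -0.0, -1.0]]
wrist_force: [0.4, 0.3, -0.1]
opening: 0.0501
grip_force: 0.0
```

Request:
jog_arm(translation=[[0, 0, -0.005], [0, 0, -0.01], [0, 0, -0.015], [0, 0, -0.02], [0, 0, -0.02], [0, 0, -0.02], [0, 0, -0.01], [0, 0, 0]], delta_rot=[[0, 0, 0], [0, 0, 0], [0, 0, 0], [0, 0, 0], [0, 0, 0], [0, 0, 0], [0, 0, 0], [0, 0, 0]])

```text
time: 26.55
tcp_pos: [0.5714, -0.1751, 0.486]
eef_rot: [[0.997, 0.071, 0.005], [0.071, -0.997, -0.002], [0.005, 0.002, -1.0]]
wrist_force: [0.2, 0.2, 0.2]
opening: 0.0499
grip_force: 0.0
```

Request:
jog_arm(translation=[[0, 0, 0], [0, 0, 0], [0, 0, 0], [0, 0, 0], [0, 0, 0], [0, 0, 0], [0, 0, 0], [0, 0, 0]], delta_rot=[[0, 0, 0], [0, 0, 0], [0, 0, 0], [0, 0, 0], [0, 0, 0], [0, 0, 0], [0, 0, 0], [0, 0, 0]])

```text
time: 27.35
tcp_pos: [0.5711, -0.1749, 0.4827]
eef_rot: [[0.997, 0.071, 0.0], [0.071, -0.997, -0.0], [0.0, 0.0, -1.0]]
wrist_force: [-0.6, 0.5, 0.4]
opening: 0.0502
grip_force: 0.0
```

```bash
python3 - <<'E'
from h import *
f=[]
for i in range(20):f.append(camera("scene"))
d=[cv2.absdiff(cv2.GaussianBlur(f[0],(5,5),0),cv2.GaussianBlur(g,(5,5),0))[165:260,230:290].max() for g in f[1:]];print(d,sense()["time"])
cv2.imwrite("pics/c8.png",cv2.resize(f[-1][150:260,200:310,::-1],(600,600),interpolation=2))
E
```

```text
[np.uint8(3), np.uint8(3), np.uint8(3), np.uint8(3), np.uint8(4), np.uint8(3), np.uint8(3), np.uint8(2), np.uint8(3), np.uint8(3), np.uint8(4), np.uint8(2), np.uint8(4), np.uint8(3), np.uint8(3), np.uint8(3), np.uint8(2), np.uint8(2), np.uint8(2)] 28.35
```

View pics/c8.png

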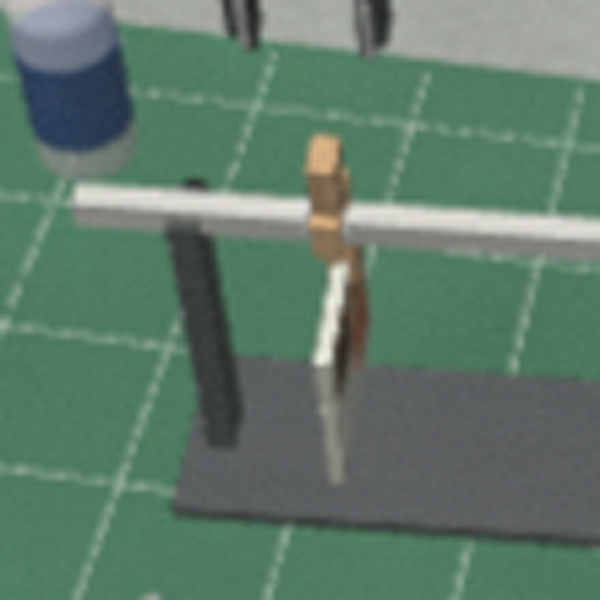

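The board hangs still and upright in the notch (hook at crop (325,225)), and the gripper is clear above it.

```bash
python3 -c "
from cell import hand_in
print(hand_in())"
```

```text
the job is handed in; nothing more can be done
None
```

The job is handed in: I hooked the board near the left post and slid it along the bar into the notch, where the last pictures show it hanging still and upright with the gripper clear; the hand-in gave no verdict.

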